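# Click the headlamp tester's dial round to the green marker and start the test

### The job

With a fingertip on the knurled top of the black dial of the headlamp tester, turn the dial by friction until it clicks into the position where its white pointer points at the green marker. Only then push the red start button all the way down with a fingertip, let it come back up, and leave the dial clicked in at the green marker. The small things standing round the tester (bulb, lamp projector, relay) are not to be picked up, pushed about or knocked over.

Things in the scene. Friction and masses are not known exactly. Their poses are not given: they have to be found in the camera images.
- tester: Headlamp tester: flat grey-blue case, 140 (x) x 200 (y) x 40 mm high, fixed. Origin: centre of its underside; x to its rear, y to its left. On top: dial (axis at x 0, y +30 mm) in a metal collar (outer radius 53 mm, its top 4 mm below the dial's face), three round markers on the rear side, red start button (x -15, y -68 mm). A blue bench vice, 110 mm tall, stands close to its left.
- dial_top (a point): Centre of the flat, level top face of the black dial, on its vertical axis, 54 mm above the bench. Dial 92 mm across; face of serrated rubber (friction about 1), metal disc 34 mm across in the middle, white pointer line from 17 to 45 mm radius. Rigid under a push. Pressed with 5 to 15 N some 28 mm from the axis, it follows a fingertip moved along an arc. Axes turn with the dial.
- dial (a joint): Angle of the dial, rad, growing counter-clockwise seen from above. Four detents at -0.7, 0, 0.7 and 1.4, stops 0.1 beyond the outer two; it starts at 0. Let go between two detents it snaps into the nearer one. Turning it over the hump between detents takes about 0.05 N m. At angle q the pointer points, in the tester's frame, at q - 0.35 rad from the tester's x axis towards its y axis.
- pointer (a point): Point on the line of the white pointer produced, 60 mm from the dial's axis (above the ring of markers), 46 mm above the bench. It turns with the dial and lies over a marker when the pointer points at that marker.
- mark_green: Green round marker, 11 mm across and 5 mm high, fixed on the tester's top, 60 mm from the dial's axis, at one of the three detents other than the starting one (two grey-white markers of the same form stand at the other two; the starting detent has none). Origin at the centre of its underside.
- start_top (a point): Centre of the top of the round red start button, 30 mm across, on the tester's top. It is pressed straight down.
- start (a joint): Travel of the start button, m: 0 when up, 0.006 fully down; it springs back when released. Fully down takes 5 N.
- bulb: Small halogen bulb standing upright on the bench near the tester's right side, 32 x 32 x 46 mm, loose. Origin at the centre of its underside.
- projector: Light-grey headlamp projector lens unit standing on the bench near the tester's right side, 68 x 70 x 72 mm, loose. Origin at the centre of its underside.
- relay: Small black relay standing on the bench near the tester's left side, 30 x 28 x 37 mm with pins up, loose. Origin at the centre of its underside.
Things that resemble listed ones, but are neither listed nor needed, are in the scene too. Of the things that look like the relay, take the one that is nearest to the robot's base at the start.

How it is judged:
On the way, in this order (a step that is already met when the one before it is completed fails the run):
1. the dial is clicked in with its pointer at the green marker (horizontal distance between pointer and mark_green below 0.008 m and velocity of joint dial between -0.1 and 0.1 rad/s), for 0.3 s.
2. the start button is pushed down by the fingertips, the dial staying at the green marker (horizontal distance between pointer and mark_green below 0.008 m and value of joint start above 0.0045 m and contact force between the fingers and start above 1 N), for 0.05 s.
At the end, for the whole second after the job is handed in: The dial rests in the detent at the green marker (pointer line within 8 mm of the marker's centre, 60 mm out), the start button is up again (within 1.5 mm), and bulb, projector and relay stand upright within 15 mm of where they stood (all of step 1 and value of joint start below 0.0015 m and distance of each of bulb, projector, relay from where it was at the start of the episode below 0.015 m and angle between each of bulb, projector, relay's own z axis and vertical below 0.2 rad); the robot touches nothing.
It fails at once if the arm or the gripper's body, not the fingers, pushes on the tester, its dial or its button (contact force between the arm and tester above 5 N).
It fails at once if the start button is pushed while the dial's pointer is not at the green marker (value of joint start above 0.003 m and not (horizontal distance between pointer and mark_green below 0.008 m)).
It fails at once if a bystander is picked up or pushed more than 20 mm (distance of any of bulb, projector, relay from where it was at the start of the episode above 0.02 m or height (world z) of any of bulb, projector, relay above 0.012 m).
It also fails if it takes over 51 s, if anything falls off the work surface, if the arm or the gripper's body presses on something with over 40 N, if the wrist force passes 120 N, or if a joint passes its speed limit or range.

### The arm

A 6-joint arm with a two-finger parallel gripper is mounted at the origin on a cart in front of the work surface, level with it; the furniture and walls round the work are solid. World frame = base frame: x ahead of the robot, y to its left, z up, the work surface at z = 0. Lengths are in m, angles in rad, forces in N, time in s.
With the tool pointing down it reaches from about 0.35 to 0.775 m from the base axis. Payload 5.5 kg.
Tool frame: the origin (TCP) lies at the very end of the fingers, on their centre line; the grasp point (between the pads) lies env.pinch_z behind it (env.pinch_z is the distance from the TCP to the grasp point, in m); z points along the fingers, y is the line along which they close (so a half turn about z gives the same grasp; the last joint's range is limited). The gripper opens to 85 mm and grips with 20 to 120 N. Pads are 22 mm wide; open, the fingers measure 114 mm over their backs; the gripper's body (76 mm by 85 mm) begins 54 mm behind the grasp point. The pads swing forward as they close: fully open they stand 13 mm farther back than shut.
Start: joints at [1.026, 0.313, 0.046, 1.304, 0, 1.431], TCP at [0.226, 0.529, 0.231] pointing down, gripper open.
Joint ranges: [-2.76, 2.76], [-0.86, 1.69], [-1.03, 1.26], [-2.2, 2.34], [-1.47, 1.5], [-3.14, 3.14]. Speed limits (rad/s): [2.57, 2.57, 3.14, 3.14, 3.14, 3.14].

### API

Orientations are given as a unit quaternion [w, x, y, z].
In Python, from workcell import env, eyes gives the robot as it stands.
- The arm moves only by the shell command python3 -m jog 'ROWS' [FORCE]. ROWS is JSON, one flat list of numbers, 7 for each row, row after row: the shift along the world's x, y, z as a fraction of full scale, then the turn, a rotation vector about the world's x, y, z as a fraction of full scale, then the opening, from -1 (shut) to 1 (fully open), so that 0 is half open. A call has 1 to 12 rows; each row is the pose to reach, as a shift and turn from the pose commanded when the call began, turning the shorter way round; what a row does not reach only later rows make up. Full scale, the value 1, is 20 cm for a shift and pi rad for a turn. A row lasts 1/12 s, in which the tool goes at most 41.7 mm and 7.16 degrees, less where a joint would pass 70% of its speed; a pose out of reach is approached as far as the arm can. A call with a number of a shift or a turn outside -1 to 1 is refused whole. A call with a gripper value outside its range is refused whole. The fingers move at their own pace and stop on an object; FORCE is the grip in N (left out, the last holds). Time passes only in rows, so rows that repeat a pose let the fingers close. It gives the time, the measured TCP pose, the force, the opening and the grip force at its end, in the units of the state.
- env.get_state(): the state, without advancing time (a new reading comes with each control period).
- eyes.read_camera(name): name is "side" or "top"; returns (picture, depth): 420x560x3 uint8, red, green, blue; 420x560 float32, m along the optical axis (not along the pixel's ray), 0 where there is no reading.
- eyes.calibration(name): a dict with "fx", "fy", "cx", "cy" (pixels), "R" (3x3) and "t" (3): a world point X has camera coordinates R X + t. Camera axes: x right, y down, z forward; pixel columns grow to the right and rows downward; lengths in m; the calibration is good to about 2 mm. A picture is of the moment at which its call begins. calibration takes no time and is no camera call.
- env.hand_in(): hands the job in; it is judged then, once.
The state is a dict: "clock": time; "joint_pos": joint angles; "qvel": joint speeds; "tau": joint torques, N m; "tcp_pos": TCP position; "orientation": TCP orientation; "wrist_force": force on the tool from outside, world axes, zero at the start; "ft_torque": the same for the moment, N m; "finger_gap": finger opening in m; "grip_force": force on a finger pad.
Only numpy, scipy, OpenCV 4.12 (cv2) and the standard library are available. Lean on these libraries where they do the work, as an engineer would, in place of code of your own. Each camera call takes 0.05 s, during which the arm holds its last target. There are 200 camera calls.

## Working session

There is one attempt and no reset: what is moved stays moved. The work goes in short steps, Python scripts to look and compute and a shell command to move; the robot and the scene stay as the last step left them, time stands still between calls to the robot, and variables do not carry over. Pictures are saved under pics/ and viewed, at most 10 in all, crops included, and the job is handed in when it is done.

```bash
mkdir -p pics
cat > h.py <<'E'
import numpy as np, cv2
from workcell import env, eyes
def snap(name,fn,crop=None,s=1):
    p,d=eyes.read_camera(name); np.savez(f'/tmp/{name}.npz',p=p,d=d)
    q=p if crop is None else p[crop[1]:crop[3],crop[0]:crop[2]]
    cv2.imwrite('pics/'+fn,cv2.cvtColor(cv2.resize(q,None,fx=s,fy=s,interpolation=cv2.INTER_CUBIC),cv2.COLOR_RGB2BGR))
    return p,d
def w(name,u,v,z=None,d=None):
    c=eyes.calibration(name);R=np.array(c['R']);t=np.array(c['t'])
    r=np.array([(u-c['cx'])/c['fx'],(v-c['cy'])/c['fy'],1]);o=-R.T@t;r=R.T@r
    return o+r*((z-o[2])/r[2] if z is not None else d)
E
python3 - <<'E'
from h import *
snap('top','t1.png');snap('side','s1.png');print(env.get_state(),env.pinch_z)
E
```

```text
{'clock': 0.1, 'joint_pos': array([1.02640861e+00, 3.13910570e-01, 4.51107756e-02, 1.30364225e+00,
       4.45638328e-06, 1.43122955e+00]), 'qvel': array([ 3.10710797e-04, -5.65769996e-04,  3.82865695e-03,  7.18146854e-05,
        2.06472894e-04, -7.17588729e-04]), 'tau': array([ 3.54152173e-03, -4.81723809e+01,  2.99245691e+01,  1.27298950e-02,
       -1.40160332e-04,  1.13239270e-05]), 'tcp_pos': array([0.22621337, 0.52812759, 0.23051389]), 'orientation': array([-2.78044410e-04,  2.01031105e-01,  9.79584513e-01, -7.74460220e-04]), 'wrist_force': array([0.2610012 , 0.44370635, 0.13067239]), 'ft_torque': array([-0.03095545, -0.03065466, -0.01659224]), 'grip_force': 0.0, 'finger_gap': 0.08547521829761645} 0.0187
```

View pics/t1.png

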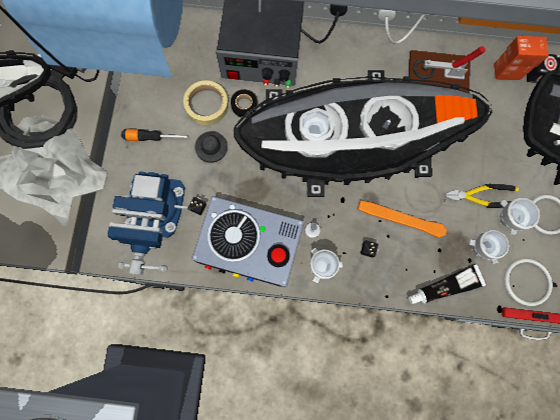

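View pics/s1.png

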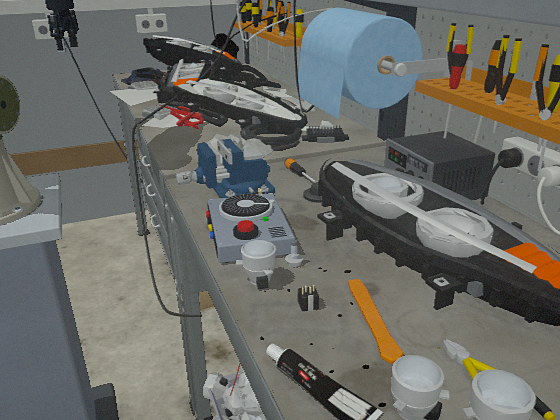

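Top view: the dial is at about (234,235), the green marker at (263,229) and the red button at (278,255). The vice is at (140,215). The bulb is at (313,228) and the projector at (324,263), with similar ones at (490,243) and (520,213). Relay candidates are (197,204) by the vice on the tester's left, and (369,248). The other dial-like object, a black round part at (210,147), isn't on the tester. A close crop should confirm these.

Run:
```python
from h import *
p,d=snap('top','t2.png',(180,180,345,300),4.8)
for n,u,v,z in [('dial',234,235,.054),('green',263,229,.045),('btn',278,255,.05),('bulb',313,228,.046),('proj',324,263,.07),('relay',197,204,.037),('relay2',369,248,.037),('vice',150,187,.11)]:
    print(n,w('top',u,v,z).round(4),w('top',u,v,d=d[v,u]).round(4))
```

```text
dial [ 0.5007 -0.3135  0.054 ] [ 0.5001 -0.3139  0.0575]
green [ 0.5211 -0.3697  0.045 ] [ 0.5209 -0.3697  0.046 ]
btn [ 0.4711 -0.406   0.05  ] [ 0.4693 -0.4059  0.0648]
bulb [ 0.5345 -0.4709  0.046 ] [ 0.5336 -0.4705  0.0507]
proj [ 0.4633 -0.4968  0.07  ] [ 0.4628 -0.4963  0.0746]
relay [ 0.5594 -0.2264  0.037 ] [ 0.5592 -0.2266  0.038 ]
relay2 [ 0.508  -0.5891  0.037 ] [ 0.5098 -0.5915  0.0256]
vice [ 0.5665 -0.1462  0.11  ] [ 0.5707 -0.1408  0.0931]
```

View pics/t2.png

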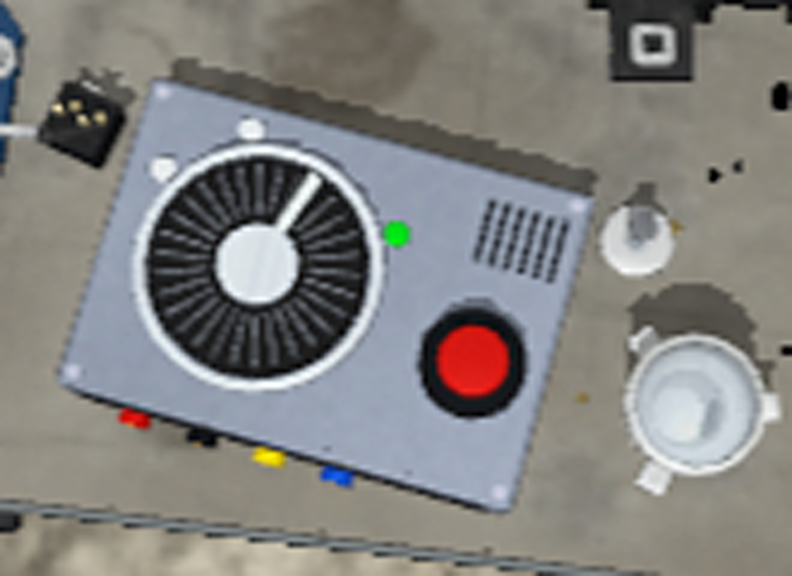

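The crop shows the dial centre at px (233.5,234.8), with the pointer up-right of it. The green marker sits clockwise at (262.7,228.8), so the target detent is -0.7. The button is at (278.3,255.2), and the relay I chose is the one at the tester's left rear corner. I'll move over now with the fingers shut.

```bash
python3 -m jog '[1,-1,0,0,0,0,-1, 1,-1,0,0,0,0,-1, 1,-1,0,0,0,0,-1, 1,-1,0,0,0,0,-1, 1,-1,0,0,0,0,-1, 1,-1,0,0,0,0,-1, 1,-1,0,0,0,0,-1]' 30
python3 -m jog '[0.25,-1,0,0,0,0,-1, 0.25,-1,0,0,0,0,-1, 0.25,-1,0,0,0,0,-1, 0.25,-1,0,0,0,0,-1, 0.25,-1,0,0,0,0,-1]'
python3 -m jog '[0,-1,0,0,0,0,-1, 0,-1,0,0,0,0,-1, 0,-1,0,0,0,0,-1, 0,-1,0,0,0,0,-1, 0,-1,0,0,0,0,-1]'
python3 -m jog '[0,-1,0,0,0,0,-1, 0,-1,0,0,0,0,-1, 0,-1,0,0,0,0,-1, 0,-1,0,0,0,0,-1, 0,-1,0,0,0,0,-1, 0,-1,0,0,0,0,-1]'
python3 - <<'E'
from h import *
c=eyes.calibration('top'); c=w('top',233.5,234.8,.054)
print('dial',c,'green',w('top',262.7,228.8,.045),'btn',w('top',278.3,255.2,.063));s=env.get_state();print(s['joint_pos'],s['qvel'].round(3))
E
```

```text
clock: 0.73
tcp_pos: [0.4281, 0.3263, 0.2311]
orientation: [0.0, 0.202, 0.979, -0.0]
wrist_force: [0.5, 1.4, 0.4]
finger_gap: 0.0006
grip_force: 0.0
clock: 1.15
tcp_pos: [0.4764, 0.1265, 0.2311]
orientation: [-0.0, 0.201, 0.98, -0.0]
wrist_force: [0.8, 0.1, 0.6]
finger_gap: -0.0001
grip_force: 0.0
clock: 1.57
tcp_pos: [0.476, -0.0741, 0.2312]
orientation: [0.0, 0.202, 0.979, -0.0]
wrist_force: [0.5, -0.8, -0.3]
finger_gap: 0.0001
grip_force: 0.0
clock: 2.07
tcp_pos: [0.4763, -0.2775, 0.2304]
orientation: [0.0, 0.204, 0.979, -0.001]
wrist_force: [0.2, -0.6, -0.2]
finger_gap: 0.0
grip_force: 0.0
dial [ 0.50097757 -0.31244551  0.054     ] green [ 0.52142267 -0.36902653  0.045     ] btn [ 0.46922896 -0.40657516  0.063     ]
[-0.67232602  0.26604818 -0.02034483  1.28291928 -0.00159129 -0.26135714] [ 0.069 -0.037 -0.056  0.035  0.041  0.063]
```

```bash
python3 -m jog '[0,-0.15,0,0,0,0,-1, 0,-0.15,-0.4,0,0,0,-1, 0,-0.15,-0.6,0,0,0,-1, 0,-0.15,-0.75,0,0,0,-1, 0,-0.15,-0.82,0,0,0,-1, 0,-0.15,-0.84,0,0,0,-1, 0,-0.15,-0.84,0,0,0,-1, 0,-0.15,-0.84,0,0,0,-1]'
python3 -m jog '[0,0,-0.01,0,0,0,-1, 0,0,-0.02,0,0,0,-1, 0,0,-0.03,0,0,0,-1,0,0,-0.03,0,0,0,-1,0,0,-0.03,0,0,0,-1]'
```

```text
clock: 2.73
tcp_pos: [0.4772, -0.3017, 0.0648]
orientation: [0.0, 0.201, 0.98, -0.0]
wrist_force: [1.3, 0.4, 0.5]
finger_gap: -0.0
grip_force: 0.0
clock: 3.15
tcp_pos: [0.4768, -0.3017, 0.058]
orientation: [0.0, 0.201, 0.98, -0.0]
wrist_force: [-0.3, 0.5, -0.1]
finger_gap: -0.0004
grip_force: 0.0
```

```bash
python3 -m jog '[0,0,-0.01,0,0,0,-1, 0,0,-0.015,0,0,0,-1, 0,0,-0.02,0,0,0,-1,0,0,-0.02,0,0,0,-1,0,0,-0.02,0,0,0,-1]'
python3 -m jog '[0,0,-0.005,0,0,0,-1, 0,0,-0.005,0,0,0,-1,0,0,-0.005,0,0,0,-1]'
```

```text
clock: 3.57
tcp_pos: [0.4765, -0.3015, 0.054]
orientation: [0.0, 0.201, 0.98, -0.0]
wrist_force: [-2.0, 0.7, 5.9]
finger_gap: 0.0002
grip_force: 3.0
clock: 3.82
tcp_pos: [0.4765, -0.3016, 0.054]
orientation: [0.0, 0.201, 0.98, -0.0]
wrist_force: [-3.2, 2.4, 13.1]
finger_gap: 0.0
grip_force: 6.2
```

```bash
python3 -m jog '[0.006,0.012,0,0,0,-0.032,-1, 0.013,0.023,0,0,0,-0.064,-1, 0.022,0.034,0,0,0,-0.095,-1, 0.031,0.043,0,0,0,-0.127,-1, 0.041,0.052,0,0,0,-0.159,-1, 0.052,0.060,0,0,0,-0.191,-1, 0.064,0.066,0,0,0,-0.223,-1, 0.070,0.069,0,0,0,-0.239,-1, 0.070,0.069,0,0,0,-0.239,-1, 0.070,0.069,0,0,0,-0.239,-1]'
```

```text
clock: 4.65
tcp_pos: [0.4905, -0.2875, 0.0539]
orientation: [0.0, 0.546, 0.838, -0.0]
wrist_force: [-3.5, 2.8, 13.6]
finger_gap: -0.0
grip_force: 6.3
```

Run:
```python
from h import *
snap('top','t3.png',(180,180,345,300),4)
print(env.get_state()['ft_torque'])
```

```text
[ 0.62921547  0.6871181  -0.07080889]
```

View pics/t3.png

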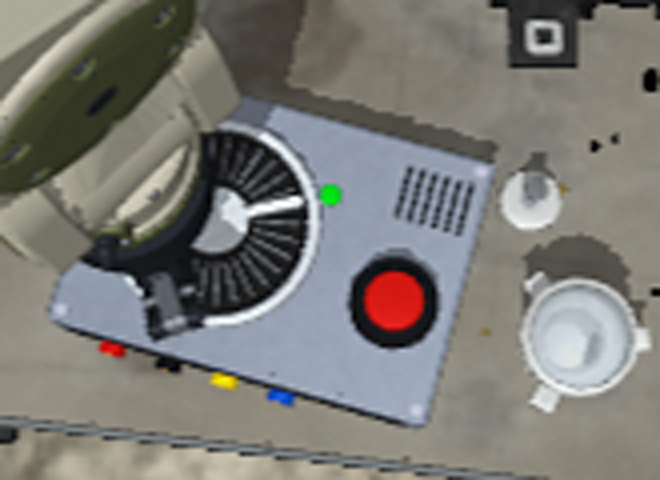

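The white pointer now points from (235,212) through (300,202) at the green marker (330,195). I'll lift off, check that the dial clicked in, then go over the button.

```bash
python3 -m jog '[0,0,0.03,0,0,0,-1, 0,0,0.1,0,0,0,-1, 0,0,0.3,0,0,0,-1, 0,0,0.3,0,0,0,-1, -0.107,-0.4,0.3,0,0,0,-1, -0.107,-0.595,0.3,0,0,0,-1, -0.107,-0.595,0.3,0,0,0,-1, -0.107,-0.595,0.3,0,0,0,-1, -0.107,-0.595,0.3,0,0,0,-1]'
python3 - <<'E'
from h import *
snap('top','t4.png',(180,180,345,300),4)
snap('side','s4.png',(190,170,330,290),4)
E
```

```text
clock: 5.45
tcp_pos: [0.4686, -0.4089, 0.112]
orientation: [0.0, 0.548, 0.837, 0.0]
wrist_force: [-0.1, 0.8, -0.4]
finger_gap: -0.0
grip_force: 0.0
```

View pics/t4.png

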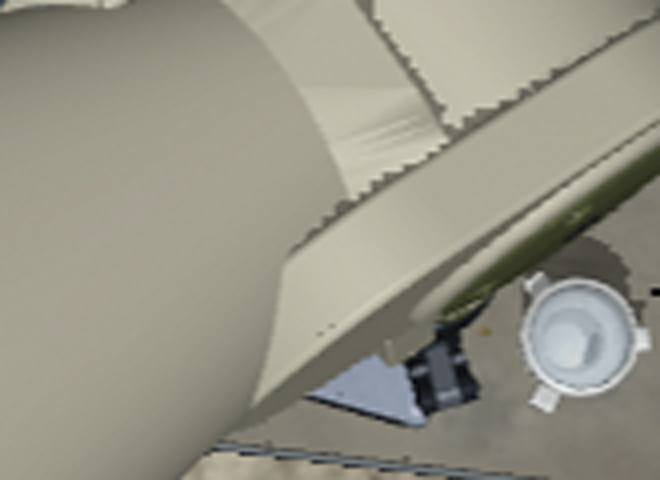

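View pics/s4.png

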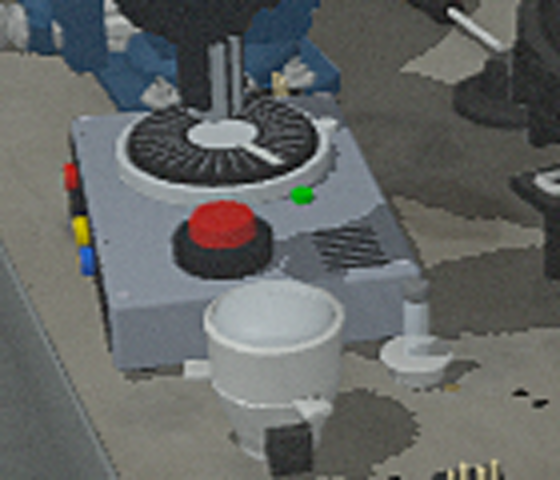

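Side view: the pointer runs from (248,146) to (280,162), the green marker is at (303,195), and the tip hangs above the button. I'll check the pointer angle numerically.

Run:
```python
from h import *
f=lambda x,y,z:w('side',190+x/4,170+y/4,z)
c,a,b,g=f(223,133,.054),f(248,146,.054),f(280,162,.054),f(303,193,.045)
print(c,a,b,g)
an=lambda p,q:np.arctan2(*(q-p)[1::-1])
print(an(c,b),an(c,g),an(a,b))
z=np.load('/tmp/side.npz');p=z['p'].astype(int)
m=(p[...,1]>150)&(p[...,0]<80)&(p[...,2]<80);v,u=np.nonzero(m);print(u.mean(),v.mean(),w('side',u.mean(),v.mean(),.044))
c=f(223,133,.054);X=lambda x,y,z:f(x,y,z)
print('btn',f(223,212,.06))
```

```text
[ 0.50063616 -0.31265133  0.054     ] [ 0.5073223  -0.33132267  0.054     ] [ 0.51585435 -0.35386593  0.054     ] [ 0.52069529 -0.37201619  0.045     ]
-1.217082772387569 -1.244945353808565 -1.2089829837376886
264.73333333333335 218.13333333333333 [ 0.51971716 -0.3689787   0.044     ]
btn [ 0.47167571 -0.40292265  0.06      ]
```

The pointer is within 2 mm of green, so the dial has clicked in. Now I'll press the button.

```bash
python3 -m jog '[0,0.01,-0.1,0,0,0,-1, 0,0.01,-0.18,0,0,0,-1, 0,0.01,-0.21,0,0,0,-1, 0,0.01,-0.21,0,0,0,-1, 0,0.01,-0.21,0,0,0,-1]'
python3 -m jog '[0,0,-0.01,0,0,0,-1, 0,0,-0.02,0,0,0,-1, 0,0,-0.03,0,0,0,-1, 0,0,-0.03,0,0,0,-1, 0,0,-0.03,0,0,0,-1]'
```

```text
clock: 5.97
tcp_pos: [0.4693, -0.4036, 0.0705]
orientation: [-0.0, 0.546, 0.838, 0.0]
wrist_force: [-0.2, -1.1, 0.1]
finger_gap: 0.0002
grip_force: 0.0
clock: 6.38
tcp_pos: [0.4691, -0.4047, 0.0645]
orientation: [0.0, 0.546, 0.838, 0.0]
wrist_force: [0.6, -0.4, 0.8]
finger_gap: 0.0
grip_force: 0.0
```

```bash
python3 -m jog '[0,0,-0.01,0,0,0,-1, 0,0,-0.02,0,0,0,-1, 0,0,-0.03,0,0,0,-1, 0,0,-0.03,0,0,0,-1, 0,0,-0.03,0,0,0,-1]'
python3 -m jog '[0,0,-0.01,0,0,0,-1, 0,0,-0.01,0,0,0,-1, 0,0,-0.01,0,0,0,-1]'
```

```text
clock: 6.8
tcp_pos: [0.4693, -0.405, 0.0587]
orientation: [0.0, 0.546, 0.838, -0.0]
wrist_force: [0.4, -1.0, 3.8]
finger_gap: 0.0001
grip_force: 1.6
clock: 7.05
tcp_pos: [0.4693, -0.405, 0.0566]
orientation: [0.0, 0.546, 0.838, -0.0]
wrist_force: [0.7, -0.1, 4.0]
finger_gap: 0.0005
grip_force: 2.2
```

```bash
python3 -m jog '[0,0,-0.01,0,0,0,-1, 0,0,-0.01,0,0,0,-1, 0,0,-0.01,0,0,0,-1]'
python3 -m jog '[0,0,-0.007,0,0,0,-1, 0,0,-0.007,0,0,0,-1, 0,0,-0.007,0,0,0,-1]'
```

```text
clock: 7.3
tcp_pos: [0.4693, -0.405, 0.0559]
orientation: [0.001, 0.546, 0.838, -0.0]
wrist_force: [-1.8, 2.0, 12.3]
finger_gap: 0.0004
grip_force: 6.0
clock: 7.55
tcp_pos: [0.4694, -0.405, 0.0558]
orientation: [0.001, 0.546, 0.838, -0.0]
wrist_force: [-3.4, 3.8, 18.8]
finger_gap: -0.0
grip_force: 9.7
```

It bottomed out at 0.0558 m. Lifting away and taking a last look.

```bash
python3 -m jog '[0,0,0.03,0,0,0,-1, 0,0,0.1,0,0,0,-1, 0,0,0.3,0,0,0,-1, 0,0,0.5,0,0,0,-1, 0,0,0.75,0,0,0,-1, -0.4,0,0.75,0,0,0,-1, -0.8,0,0.75,0,0,0,-1, -0.8,0,0.75,0,0,0,-1, -0.8,0,0.75,0,0,0,-1, -0.8,0,0.75,0,0,0,-1, -0.8,0,0.75,0,0,0,-1, -0.8,0,0.75,0,0,0,-1]'
python3 - <<'E'
from h import *
snap('side','s5.png',(170,150,330,270),4)
p0=cv2.imread('pics/t1.png'); 
p,d=snap('top','t5.png',(150,170,350,300),4)
E
```

```text
clock: 8.55
tcp_pos: [0.3092, -0.4047, 0.2027]
orientation: [0.0, 0.546, 0.837, 0.0]
wrist_force: [0.5, 0.3, -0.1]
finger_gap: -0.0001
grip_force: 0.0
```

View pics/s5.png

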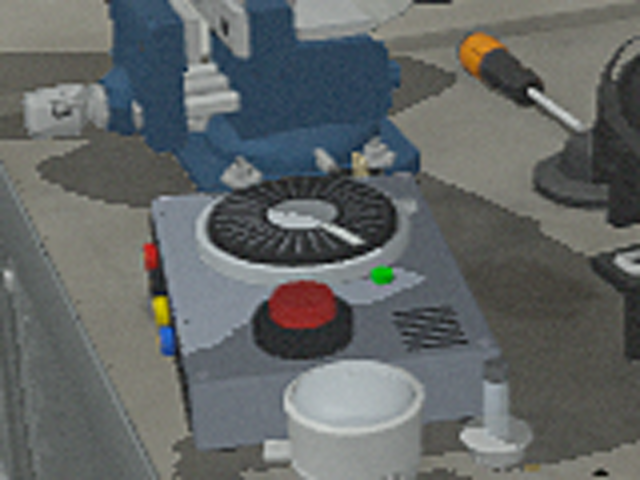

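View pics/t5.png

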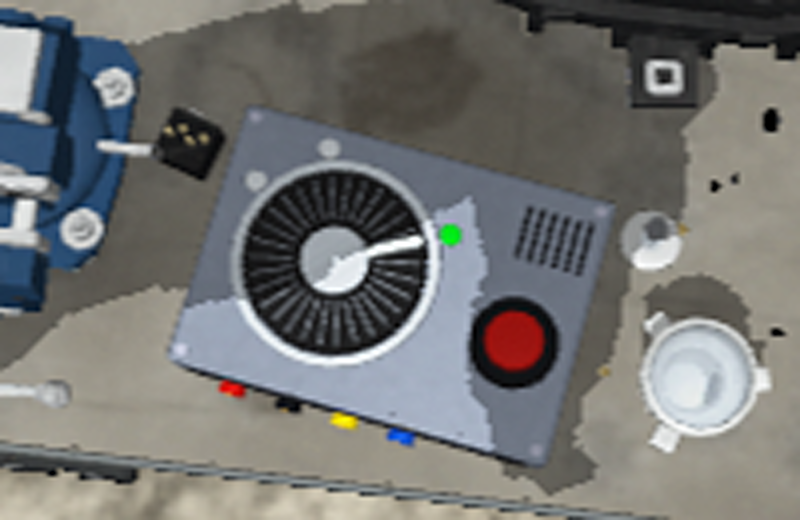

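The pointer (370,252)→(425,240) is aligned with green (450,235). The button is up, and the relay, bulb and projector look unmoved.

```bash
python3 -c "
from workcell import env
print(env.hand_in())"
```

```text
the job is handed in; nothing more can be done
None
```

The dial is clicked in at the green marker, the start button was pushed fully down and came back up, the relay, bulb and projector look unmoved in the last pictures, and the job is handed in (no verdict was returned).

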